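Put the doming block away in the engraver's sliding-door chest

TASK

On the wooden bench chest, slide the lower of the two doors (the one on the robot's right) all the way open, back underneath its neighbour, and leave the upper door shut. Then stand the steel doming block (the small cube with round hollows) on the floor of the compartment this opens, setting it down rather than dropping it; leave the door open.

Things in the scene. Friction and masses are not known exactly. Their poses are not given: they have to be found in the camera images.
- chest: Wooden bench chest, fixed, 210 (x) by 450 (y) mm, 85 high. Origin: centre of its underside; y runs along its length and the double track. Two flat plywood doors lie in its top: the lower covers the -y half, the upper the +y half. Compartment under the lower door: y -213 to -5, x -93 to 93 mm, floor 10 mm above the bench; fully open, it is uncovered from y -213 to -72.
- lower_door (a joint): Slide of the lower door, m: 0 shut, 0.14 fully open (stop), growing to chest +y; starts at 0 to 0.03, friction about 2 N, stays where left. Top face 70 mm above the bench. Upright round brass knob on it, 22 mm wide, 33 tall, centre at chest x 0, y -182 mm + this value. Upper door's near edge: chest y -12 mm, so at the stop 19 mm is left beside the knob.
- upper_door (a joint): Slide of the upper door, m: 0 shut (its start), up to 0.14 towards chest -y; leave it shut. Top face 82 mm above the bench; same brass knob, at chest x 0, y +182 mm minus this value.
- doming_block: Loose steel cube of 45 mm edge, about 0.6 kg, with round hollows (four, 9 to 18 mm wide, in its top). Starts upright on the bench at the robot's left, near a flat plain steel block and a wooden stand of punches. Origin: centre of its underside, z up, x and y square to its faces.

How it is judged:
On the way:
1. the lower door has been slid open under the upper one, to within 20 mm of its stop (value of joint lower_door above 0.12 m), for 0.2 s.
At the end, for the whole second after the job is handed in: The lower door stands within 20 mm of its fully open stop, the upper door within 20 mm of shut, and the doming block stands upright (within 10 degrees), at rest, on the floor of the compartment under the lower door (its underside less than 20 mm above the bench) (value of joint lower_door above 0.12 m and value of joint upper_door below 0.02 m and x of doming_block in the frame of chest between -0.09 and 0.09 m and y of doming_block in the frame of chest between -0.21 and -0.02 m and height (world z) of doming_block below 0.02 m and angle between doming_block's own z axis and vertical below 0.17 rad and linear speed of doming_block below 0.02 m/s); the robot touches nothing.
It fails at once if the doming block is dropped: it falls out of the fingers faster than 0.8 m/s (more than about 30 mm) (contact force between the fingers and doming_block below 0.3 N and linear speed of doming_block above 0.8 m/s).
It also fails if it takes over 58 s, if anything falls off the work surface, if the arm or the gripper's body presses on something with over 40 N, if the wrist force passes 120 N, or if a joint passes its speed limit or range.

ROBOT

A 6-joint arm with a two-finger parallel gripper is mounted at the origin on the work surface. World frame = base frame: x ahead of the robot, y to its left, z up, the work surface at z = 0. Lengths are in m, angles in rad, forces in N, time in s.
With the tool pointing down it reaches from about 0.35 to 0.85 m from the base axis. Payload 8.1 kg.
Tool frame: the origin (TCP) lies on the centre line of the jaws, within the pads' length; the fingertips stand robot.tip_extent ahead of it and the grasp point (between the pads) lies 11 mm behind it (robot.tip_extent is the distance from the TCP to the fingertips, in m); y points along the fingers, z is the direction in which the jaws open and shut, and the axes are right-handed (so a half turn about y gives the same grasp; the last joint's range is limited). The gripper opens to 93 mm and grips with 3 to 60 N. Pads are 15 mm wide; open, the fingers measure 128 mm over their backs; the gripper's body (75 mm by 188 mm) begins 65 mm behind the grasp point.
Start: joints at [-1.371, 0.13, 1.488, -0, 1.523, -0.085], TCP at [0.169, -0.576, 0.202] pointing down, gripper open.
Joint ranges: [-2.96, 2.96], [-0.89, 2.26], [0.02, 2.5], [-1.34, 4.48], [0, 2.73], [-2.66, 2.66]. Speed limits (rad/s): [2.39, 2.39, 2.79, 3.14, 3.14, 3.14].

INTERFACE

Orientations are given as a rotation vector (axis times angle).
In Python, from plant import monitor, optics, robot gives the robot as it stands.
- The arm moves only by the shell command python3 -m inch 'ROWS' [OPENING] [FORCE]. ROWS is JSON, a list that holds one entry, the list of rows, each a list of 6 numbers: the shift along the tool's x, y, z in mm, then the turn, a rotation vector about the tool's x, y, z in rad. A call has 1 to 8 rows; each row shifts and turns the commanded pose from where the row before left it, along the tool's axes as they then stand; what a row does not reach is not made up. A row lasts 1/8 s, in which the tool goes at most 62.5 mm and 10.7 degrees, less where a joint would pass 70% of its speed; a pose out of reach is approached as far as the arm can. A call is refused whole if a number of a shift passes 62.5 or a number of a turn 0.188, either way. A call with a gripper value outside its range is refused whole. OPENING is the finger opening in mm, from 0 to 93, set as the call begins (- or left out, the last holds). The fingers move at their own pace and stop on an object; FORCE is the grip in N (left out, the last holds). Time passes only in rows, so rows that do not move let the fingers close. It gives the time, the measured TCP pose, the force and the opening at its end, in the units of the state.
- monitor.read_state(): the state, without advancing time (a new reading comes with each control period).
- optics.read_camera(name): name is "scene" or "top" or "wrist"; returns a dict with "image" (420x560x3 uint8, blue, green, red), "fx", "fy", "cx", "cy" (pixels), "rvec" (rotation vector, rad) and "tvec" (3), from world to camera coordinates, as OpenCV has them. Camera axes: x right, y down, z forward; pixel columns grow to the right and rows downward; lengths in m; the calibration is good to about 2 mm. A picture is of the moment at which its call begins. There is no depth.
- robot.close_job(): hands the job in, once; it reports no verdict.
The state is a dict: "t": time; "q": joint angles; "dq": joint speeds; "joint_torque": joint torques, N m; "tool_pos": TCP position; "orientation": TCP orientation; "force": force on the tool from outside, world axes, zero at the start; "wrist_torque": the same for the moment, N m; "opening": finger opening in m.
Only numpy, scipy, OpenCV 4.12 (cv2) and the standard library are available. Lean on these libraries where they do the work, as an engineer would, in place of code of your own. Each camera call takes 0.05 s, during which the arm holds its last target.

## Working session

There is one attempt and no reset: what is moved stays moved. The work goes in short steps, Python scripts to look and compute and a shell command to move; the robot and the scene stay as the last step left them, time stands still between calls to the robot, and variables do not carry over. Pictures are saved under pics/ and viewed, and the job is handed in when it is done.

```bash
ls; mkdir -p pics; cat > h.py <<'E'
import numpy as np, cv2
from plant import monitor, optics, robot
def cam(n,f=None):
    c=optics.read_camera(n)
    if f: cv2.imwrite('pics/'+f,c['image'])
    np.savez('pics/'+n+'.npz',**c)
    return c
def ray(c,u,v,z):
    R,_=cv2.Rodrigues(np.array(c['rvec'],float)); t=np.array(c['tvec'],float).ravel()
    o=-R.T@t; d=R.T@np.array([(u-c['cx'])/c['fx'],(v-c['cy'])/c['fy'],1])
    return o+d*(z-o[2])/d[2]
def proj(c,P):
    R,_=cv2.Rodrigues(np.array(c['rvec'],float)); p=R@np.array(P)+np.array(c['tvec']).ravel()
    return c['fx']*p[0]/p[2]+c['cx'],c['fy']*p[1]/p[2]+c['cy']
def load(n): return dict(np.load('pics/'+n+'.npz'))
E
python3 - <<'E'
from h import *
for n in ("scene","top","wrist"): c=cam(n,n+'0.png'); R,_=cv2.Rodrigues(np.array(c['rvec'],float)); print(n,-R.T@np.array(c['tvec']).ravel())
print(monitor.read_state(),robot.tip_extent)
s=monitor.read_state(); print(cv2.Rodrigues(np.array(s['orientation']))[0].round(3))
E
```

```text
pics
scene [ 1.08586702 -0.23355055  0.69867037]
top [0.42599249 0.16120052 0.91744255]
wrist [ 0.24768568 -0.55315952  0.38416415]
{'t': 0.15, 'q': array([-1.37139442e+00,  1.31017893e-01,  1.48899676e+00, -3.73147287e-05,
        1.52303996e+00, -8.53904985e-02]), 'dq': array([-0.00171361, -0.00169838, -0.00373209,  0.00024042, -0.0009585 ,
        0.00100903]), 'joint_torque': array([ 2.13993549e-04, -5.60478580e+01, -4.92334449e+01,  7.68259680e-02,
        3.06796725e-02, -5.94684570e-05]), 'tool_pos': array([ 0.16849461, -0.57536771,  0.20072819]), 'orientation': array([-0.29671498,  2.07025672, -2.06721079]), 'force': array([-0.27063677,  0.04149168, -0.58115887]), 'wrist_torque': array([ 0.00377425, -0.00378281, -0.02760258]), 'opening': 0.09309036214014109} 0.008
[[-0.96  -0.     0.281]
 [-0.281  0.001 -0.96 ]
 [-0.    -1.    -0.001]]
```

View pics/scene0.png

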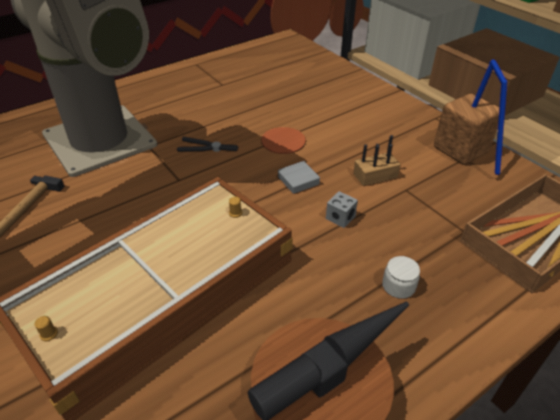

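View pics/top0.png

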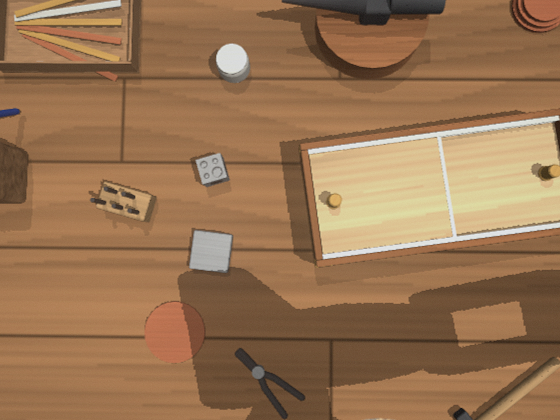

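View pics/wrist0.png

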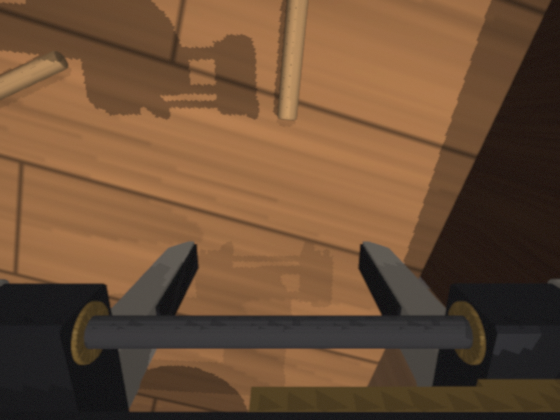

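```bash
python3 - <<'E'
from h import *
c=load('top'); im=c['image']
a=cv2.resize(im[100:280,290:560],None,fx=2.9,fy=2.9,interpolation=cv2.INTER_CUBIC); cv2.imwrite('pics/z1.png',a)
b=cv2.resize(im[140:200,180:250],None,fx=8,fy=8,interpolation=cv2.INTER_CUBIC); cv2.imwrite('pics/z2.png',b)
s=load('scene'); cv2.imwrite('pics/z3.png',cv2.resize(s['image'][180:420,0:300],None,fx=2.5,fy=2.5,interpolation=cv2.INTER_CUBIC))
hsv=cv2.cvtColor(im,cv2.COLOR_BGR2HSV); 
for p in [(334,200),(551,172),(380,200)]: print(hsv[p[1],p[0]])
E
```

```text
[ 18 136 218]
[ 18 141 203]
[ 21  80 222]
```

View pics/z1.png

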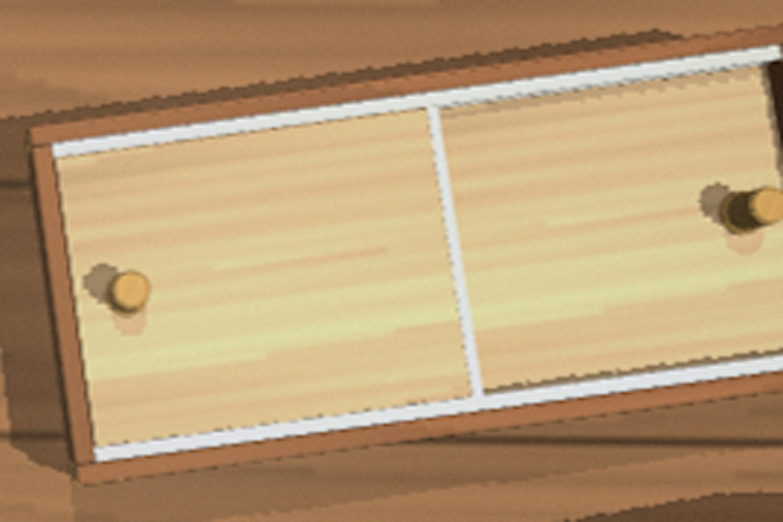

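View pics/z2.png

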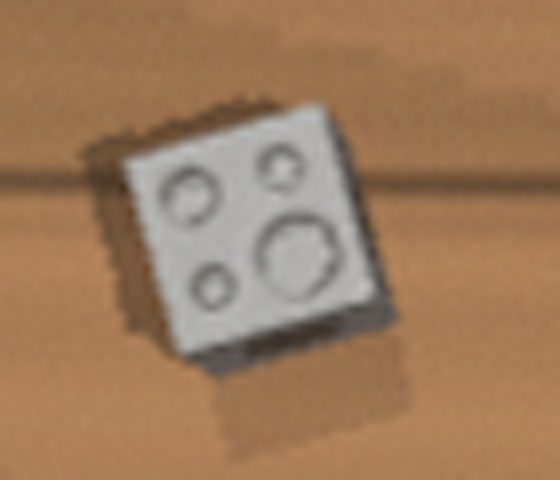

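View pics/z3.png

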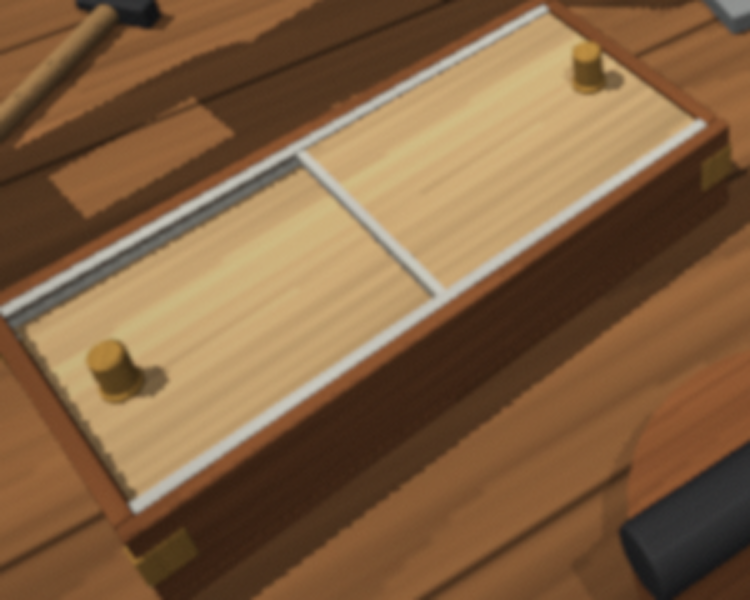

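```bash
python3 - <<'E'
from h import *
c=load('top'); s=load('scene')
Z=lambda u,v:(u/2.9+290-.33,v/2.9+100-.33)
A=ray(c,*Z(31,130),.085);B=ray(c,*Z(78,482),.085)
ku=ray(c,*Z(131,291),.115);kl=ray(c,*Z(766,206),.103)
print('corners',A,B,np.linalg.norm(A-B)); print('knobs',ku,kl)
S=lambda u,v:(u/2.5-.3,v/2.5+180-.3)
for u,v,z in [(725,127,.085),(130,545,.085),(588,48,.115),(108,349,.103)]: print('scene',ray(s,*S(u,v),z))
m=(A+B)/2; d=A-B; th=np.arctan2(-d[1]*-1,d[0]); print('x-axis ang',np.degrees(th))
# front/back edges direction
E1=ray(c,*Z(31,130),.085)-ray(c,*Z(783,30),.085); E2=ray(c,*Z(78,482),.085)-ray(c,*Z(783,388),.085)
print(np.degrees(np.arctan2(E1[1],E1[0])),np.degrees(np.arctan2(E2[1],E2[0])))
P=np.array([ray(c,u/8+180-.44,v/8+140-.44,.045) for u,v in [(125,158),(322,104),(380,292),(180,356)]])
print('block',P.mean(0)); 
for i in range(4):
  e=P[(i+1)%4]-P[i]; print(np.linalg.norm(e),np.degrees(np.arctan2(e[1],e[0])))
E
```

```text
corners [0.59651439 0.1450351  0.085     ] [0.39284716 0.11714481 0.085     ] 0.2055680088683271
knobs [0.49997312 0.08955395 0.115     ] [ 0.55135665 -0.26882321  0.103     ]
scene [0.59974267 0.14365499 0.085     ]
scene [ 0.66710706 -0.29448734  0.085     ]
scene [0.50132117 0.0928711  0.115     ]
scene [ 0.55250348 -0.2665422   0.103     ]
x-axis ang 7.797611532327587
97.92636139658907 98.01457619461901
block [0.56197789 0.30197911 0.045     ]
0.04521396192920621 -74.22198491557339
0.04400561573580441 -162.11404339893966
0.046296827041979176 108.20429133196657
0.04593938750165758 16.497999047906056
```

```bash
cat >> h.py <<'E'
def go(P,yaw):
    s=monitor.read_state(); R=cv2.Rodrigues(np.array(s['orientation']))[0]
    d=R.T@(np.array(P)-s['tool_pos'])*1000
    y=np.arctan2(R[1,2],R[0,2]); print('t',round(s['t'],2),'pos',s['tool_pos'].round(4),'yaw',np.degrees(y).round(2),'tilt',R[2].round(4),'F',np.round(s['force'],1),'op',round(s['opening']*1000,1))
    print('need tool mm',d.round(1),'turn y',round(-(np.radians(yaw)-y),4),'q',s['q'].round(2))
CO=np.array([.526,-.090]); CA=np.radians(8.)
def ch(x,y,z): return [CO[0]+x*np.cos(CA)-y*np.sin(CA),CO[1]+x*np.sin(CA)+y*np.cos(CA),z]
E
python3 -m inch '[[[0,0,0,0,-0.178,0],[0,0,0,0,-0.178,0],[0,0,0,0,-0.178,0],[0,0,0,0,-0.178,0],[0,0,0,0,-0.178,0],[0,0,0,0,-0.178,0],[0,0,0,0,-0.178,0],[0,0,0,0,-0.178,0]]]' 93 30
python3 -c "
from h import *
go([.552,-.268,.17],8)"
```

```text
t: 1.15
tool_pos: [0.1686, -0.5756, 0.2011]
orientation: [-1.273, 1.103, -1.102]
force: [-0.2, 0.2, 0.5]
opening: 0.0929
t 1.15 pos [ 0.1686 -0.5756  0.2011] yaw 8.24 tilt [-8.e-04 -1.e+00 -0.e+00] F [-0.2  0.2  0.5] op 92.9
need tool mm [-249.4   31.3  423.6] turn y 0.0042 q [-1.37  0.13  1.49  0.    1.52 -1.52]
```

```bash
python3 -m inch '[[[-31,0,50,0,0,0],[-31,0,53,0,0,0],[-31,0,53,0,0,0],[-31,0,53,0,0,0],[-31,0,53,0,0,0],[-31,8,53,0,0,0],[-31,10,53,0,0,0],[-31,10,53,0,0,0]]]' 93 30
python3 -c "
from h import *
go([.552,-.268,.17],8);cam('wrist','w1.png');cam('top','t1.png')"
```

```text
t: 2.15
tool_pos: [0.5528, -0.2707, 0.1731]
orientation: [-1.271, 1.107, -1.107]
force: [-0.2, 0.4, -0.5]
opening: 0.0927
t 2.15 pos [ 0.5528 -0.2707  0.1731] yaw 7.9 tilt [ 1.e-04 -1.e+00 -1.e-04] F [-0.2  0.4 -0.5] op 92.7
need tool mm [-2.8  3.1 -0.4] turn y -0.0017 q [-0.54  0.19  1.48 -0.    1.48 -0.68]
```

View pics/w1.png

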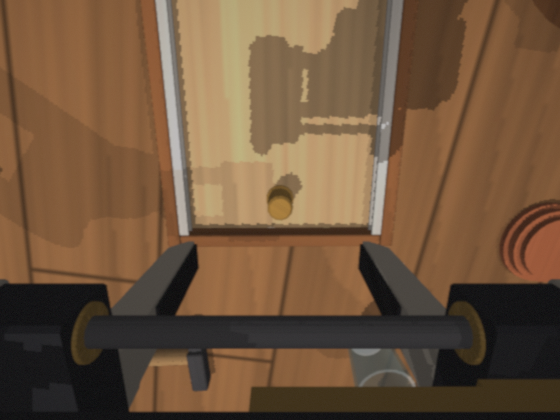

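```bash
python3 -c "
from h import *
c=load('wrist'); print(ray(c,279,208,.103)); print(proj(c,[.552,-.268,.103]))
for p in [(180,237),(393,237)]: print(ray(c,*p,.085))
R=cv2.Rodrigues(c['rvec'])[0]; print(-R.T@c['tvec'].ravel(), R.round(2))
print(ray(c,279,245,.085),ch(0,-.225,.085))"
```

```text
[ 0.55366469 -0.2705737   0.103     ]
(np.float64(277.4603045380432), np.float64(204.84430562320568))
[ 0.46741999 -0.31696795  0.085     ]
[ 0.66302659 -0.28959881  0.085     ]
[ 0.54211834 -0.19023029  0.35664151] [[ 0.99  0.14 -0.  ]
 [ 0.13 -0.95  0.29]
 [ 0.04 -0.29 -0.96]]
[ 0.55952138 -0.31224044  0.085     ] [np.float64(0.5573139477160147), np.float64(-0.31281031546685334), 0.085]
```

View pics/t1.png

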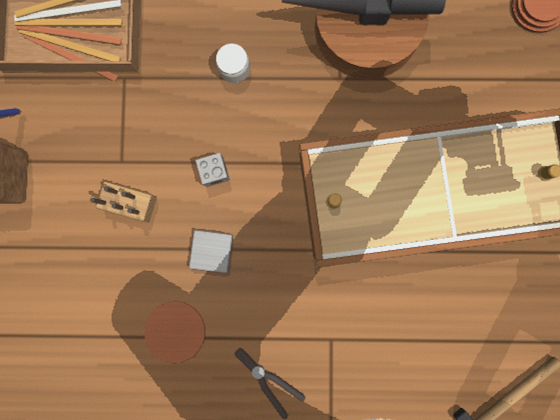

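Wrist view: knob top at (279,208), at about (0.553, -0.270), agreeing with the top view. Going down around it and gripping.

```bash
python3 -m inch '[[[-1,40,0,0,0,0],[0,30,0,0,0,0],[0,18,0,0,0,0],[0,0,0,0,0,0]]]' 93 30
python3 -m inch '[[[0,0,0,0,0,0],[0,0,0,0,0,0],[0,0,0,0,0,0],[0,0,0,0,0,0],[0,0,0,0,0,0],[0,0,0,0,0,0]]]' 5 30
python3 -c "
from h import *
go(ch(0,-.182,.085),8)"
```

```text
t: 2.75
tool_pos: [0.5501, -0.2709, 0.0839]
orientation: [-1.272, 1.11, -1.105]
force: [0.0, 0.6, -0.1]
opening: 0.0932
t: 3.5
tool_pos: [0.5513, -0.2712, 0.0855]
orientation: [-1.271, 1.107, -1.107]
force: [-0.4, -0.2, 0.4]
opening: 0.0376
t 3.5 pos [ 0.5513 -0.2712  0.0855] yaw 7.91 tilt [-1.e-04 -1.e+00 -1.e-04] F [-0.4 -0.2  0.4] op 37.6
need tool mm [-1.   0.5  0.2] turn y -0.0016 q [-0.54  0.25  1.57  0.    1.32 -0.68]
```

```bash
python3 -m inch '[[[0,0,0,0,0,0],[0,0,0,0,0,0],[0,0,0,0,0,0],[0,0,0,0,0,0]]]' 5 30
python3 -m inch '[[[-15,0,0,0,0,0],[-15,0,0,0,0,0],[-15,0,0,0,0,0],[-15,0,0,0,0,0]]]'
python3 -c "
from h import *
go(ch(0,-.042,.085),8)"
```

```text
t: 4.0
tool_pos: [0.5518, -0.2715, 0.0862]
orientation: [-1.271, 1.106, -1.108]
force: [1.3, -0.2, 4.6]
opening: 0.0053
t: 4.5
tool_pos: [0.5429, -0.2114, 0.0862]
orientation: [-1.272, 1.106, -1.108]
force: [-0.2, -2.2, 6.4]
opening: 0.005
t 4.5 pos [ 0.5429 -0.2114  0.0862] yaw 7.9 tilt [ 1.2e-03 -1.0e+00  2.0e-04] F [-0.2 -2.2  6.4] op 5.0
need tool mm [-80.6   1.1  -0. ] turn y -0.0017 q [-0.46  0.17  1.66 -0.    1.31 -0.6 ]
```

```bash
python3 -c "
from h import *
cam('wrist','w2.png');cam('scene','s2.png')"
```

```text
(no output)
```

View pics/w2.png

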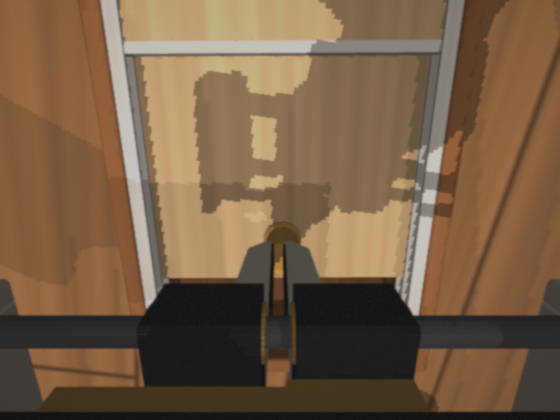

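View pics/s2.png

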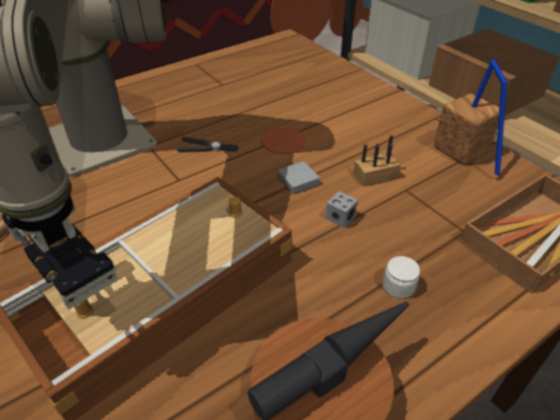

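```bash
python3 -c "
from h import *
c=load('wrist'); s=load('scene')
st=monitor.read_state()
R=cv2.Rodrigues(np.array(st['orientation']))[0]; p=st['tool_pos']; tip=p+R[:,1]*.008
print('tip',tip,proj(c,tip),proj(s,tip))
for k in (0.12,0.125,.13,.06,.065,.07,.075,.08,.085): print(k,proj(c,ch(0,-.182+k,.103)),proj(c,ch(0,-.182+k,.07)),proj(s,ch(0,-.182+k,.103)))
cv2.imwrite('pics/z4.png',cv2.resize(c['image'][180:300,200:360],None,fx=4,fy=4,interpolation=cv2.INTER_CUBIC))
cv2.imwrite('pics/z5.png',cv2.resize(s['image'][200:350,0:180],None,fx=4,fy=4,interpolation=cv2.INTER_CUBIC))
"
```

```text
tip [ 0.54272686 -0.20989297  0.07814788] (np.float64(277.7504214233241), np.float64(234.87066445638044)) (np.float64(83.61372149625944), np.float64(306.46386568761795))
0.12 (np.float64(277.67609171370106), np.float64(148.49101257462)) (np.float64(277.81526074441564), np.float64(141.79960604212607)) (np.float64(114.23215951704324), np.float64(275.6794636039245))
0.125 (np.float64(277.6589079916114), np.float64(138.76224803770373)) (np.float64(277.801899725364), np.float64(133.59023943148532)) (np.float64(117.06860985248895), np.float64(273.98496370138776))
0.13 (np.float64(277.64141231757), np.float64(128.8568682672419)) (np.float64(277.78833558865125), np.float64(125.25607190990617)) (np.float64(119.88646663544915), np.float64(272.30157161642165))
0.06 (np.float64(277.8607075765385), np.float64(253.01343501508535)) (np.float64(277.9612736027795), np.float64(231.51380221002344)) (np.float64(78.67470872409152), np.float64(296.9215407699413))
0.065 (np.float64(277.84669689661655), np.float64(245.08112528304588)) (np.float64(277.9500317477713), np.float64(224.60650653213287)) (np.float64(81.74941566608427), np.float64(295.0847059950017))
0.07 (np.float64(277.8324568512024), np.float64(237.0189576043358)) (np.float64(277.93863327668856), np.float64(217.60298175913425)) (np.float64(84.8031420380529), np.float64(293.2604050456739))
0.075 (np.float64(277.81798176148146), np.float64(228.823716851806)) (np.float64(277.92707489372475), np.float64(210.50120285948904)) (np.float64(87.83610185434696), np.float64(291.44851006944805))
0.08 (np.float64(277.80326575961107), np.float64(220.49208087814947)) (np.float64(277.91535320994444), np.float64(203.2990875809721)) (np.float64(90.84850622841398), np.float64(289.64889494681773))
0.085 (np.float64(277.7883027807905), np.float64(212.02061602563475)) (np.float64(277.90346473997107), np.float64(195.99449441520923)) (np.float64(93.84056342178474), np.float64(287.86143526201624))
```

View pics/z4.png

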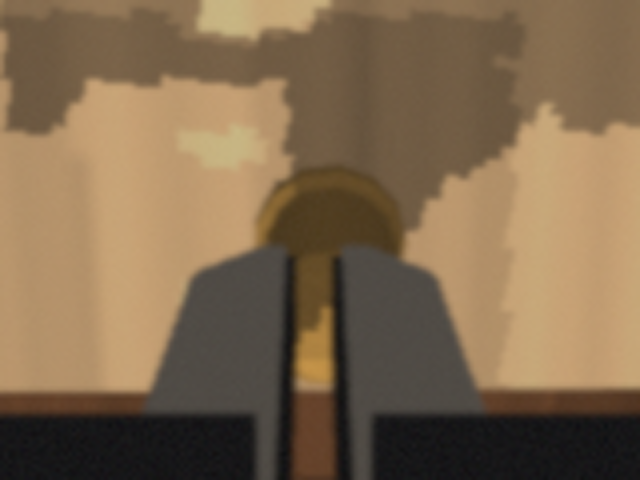

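View pics/z5.png

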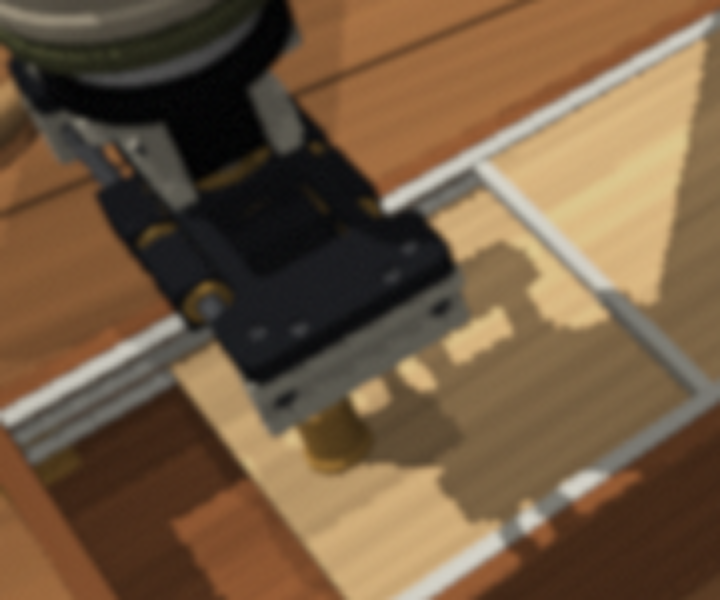

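```bash
python3 -m inch '[[[-15,0,0,0,0,0],[-15,0,0,0,0,0],[-15,0,0,0,0,0],[-15,0,0,0,0,0],[-10,0,0,0,0,0],[0,0,0,0,0,0]]]'
python3 -c "
from h import *
go(ch(0,-.042,.085),8);cam('wrist','w3.png');cam('top','t3.png')"
```

```text
t: 5.35
tool_pos: [0.5329, -0.1408, 0.0861]
orientation: [-1.272, 1.107, -1.106]
force: [-3.8, 1.7, 9.1]
opening: 0.0046
t 5.35 pos [ 0.5329 -0.1408  0.0861] yaw 7.96 tilt [-5.e-04 -1.e+00 -5.e-04] F [-3.8  1.7  9.1] op 4.6
need tool mm [-9.3  1.1  0.2] turn y -0.0007 q [-0.35  0.09  1.75  0.    1.3  -0.49]
```

View pics/w3.png

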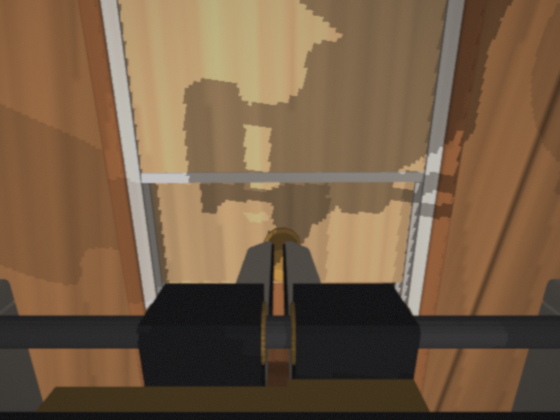

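```bash
python3 -m inch '[[[-4,0,0,0,0,0],[-4,0,0,0,0,0],[-2,0,0,0,0,0],[0,0,0,0,0,0]]]'
python3 -c "
from h import *
go(ch(0,-.042,.085),8)"
```

```text
t: 5.95
tool_pos: [0.5316, -0.132, 0.0861]
orientation: [-1.272, 1.107, -1.107]
force: [-2.7, -0.7, 8.8]
opening: 0.0049
t 5.95 pos [ 0.5316 -0.132   0.0861] yaw 7.92 tilt [ 4.e-04 -1.e+00 -4.e-04] F [-2.7 -0.7  8.8] op 4.9
need tool mm [-0.3  1.1  0.3] turn y -0.0014 q [-0.34  0.08  1.76 -0.    1.3  -0.47]
```

```bash
python3 -m inch '[[[0,0,0,0,0,0],[0,0,0,0,0,0],[0,0,0,0,0,0],[0,0,0,0,0,0],[0,0,0,0,0,0],[0,0,0,0,0,0],[0,0,0,0,0,0]]]' 80
python3 -m inch '[[[0,-25,0,0,0,0],[0,-45,0,0,0,0],[0,-45,0,0,0,0]]]'
python3 -c "
from h import *
go(ch(0,-.042,.085),8);cam('wrist','w4.png');cam('top','t4.png');c=cam('scene','s4.png')
cv2.imwrite('pics/z6.png',cv2.resize(c['image'][180:400,0:300],None,fx=2.6,fy=2.6,interpolation=cv2.INTER_CUBIC))
"
```

```text
t: 6.82
tool_pos: [0.532, -0.1325, 0.0854]
orientation: [-1.271, 1.107, -1.107]
force: [-0.8, -0.5, 0.6]
opening: 0.0708
t: 7.2
tool_pos: [0.5317, -0.1325, 0.2014]
orientation: [-1.272, 1.108, -1.106]
force: [1.1, -0.4, -0.5]
opening: 0.0799
t 7.2 pos [ 0.5317 -0.1325  0.2014] yaw 7.9 tilt [-4.e-04 -1.e+00 -8.e-04] F [ 1.1 -0.4 -0.5] op 79.9
need tool mm [ -0.8 116.4   0.3] turn y -0.0017 q [-0.34 -0.01  1.63  0.    1.52 -0.48]
```

View pics/t4.png

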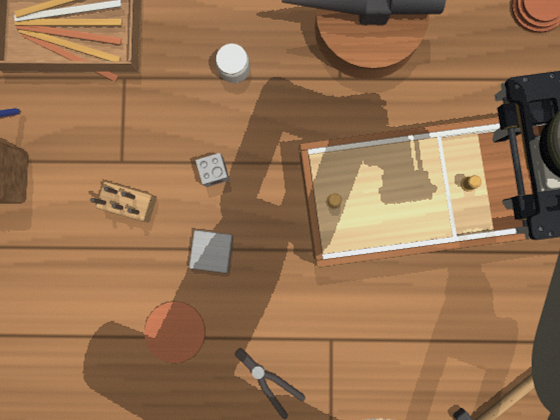

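View pics/w4.png

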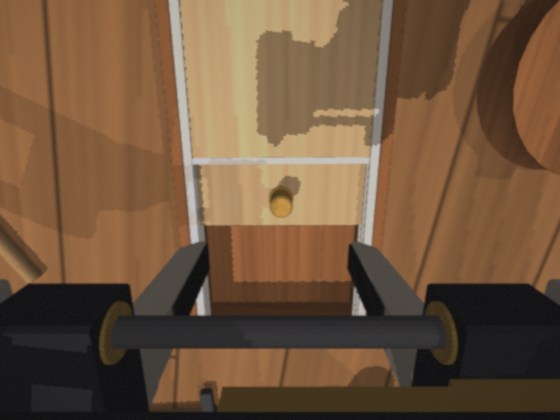

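```bash
python3 -c "
from h import *
y=np.array([-np.sin(CA),np.cos(CA)])
for n,u,v in (('top',474,182),('wrist',281,207)):
  p=ray(load(n),u,v,.103); print(n,p,'door',(p[:2]-CO)@y+.182, 'x',(p[:2]-CO)@[y[1],-y[0]])
p=ray(load('top'),334.8,200,.115);print('upper',.182-(p[:2]-CO)@y)
p=ray(load('wrist'),280,225,.07);print('door edge',(p[:2]-CO)@y)
go([.562,.302,.20],16.5)
"
```

```text
top [ 0.53204792 -0.13874877  0.103     ] door 0.1328839432192834 x -0.0007954546086035714
wrist [ 0.53552539 -0.14003026  0.103     ] door 0.13113094993352653 x 0.0024698271028542915
upper 0.0005068214508792412
door edge -0.08135000315329326
t 7.35 pos [ 0.5341 -0.1333  0.2041] yaw 7.9 tilt [ 0.0029 -1.      0.0057] F [ 0.7 -0.   0.5] op 79.9
need tool mm [-427.4    3.4   87.4] turn y -0.15 q [-0.34 -0.01  1.63  0.    1.52 -0.48]
```

```bash
python3 -m inch '[[[-53,0,11,0,0,0],[-53,0,11,0,0,0],[-53,0,11,0,0,0],[-53,0,11,0,0,0],[-53,0,11,0,0,0],[-53,0,11,0,0,0],[-53,0,11,0,0,0],[-54,0,11,0,0,0]]]' 93 40
python3 -m inch '[[[0,20,0,0,-0.15,0],[0,15,0,0,0,0],[0,0,0,0,0,0]]]'
python3 -c "
from h import *
go([.562,.302,.165],16.5);c=cam('wrist','w5.png')
P=np.array([[.562,.302,.045]]); print(proj(c,P[0]))
s=load('scene');cv2.imwrite('pics/z7.png',cv2.resize(s['image'][180:240,310:370],None,fx=8,fy=8,interpolation=cv2.INTER_CUBIC))"
```

```text
t: 8.35
tool_pos: [0.56, 0.3019, 0.1987]
orientation: [-1.273, 1.108, -1.107]
force: [1.2, -0.2, 0.2]
opening: 0.0929
t: 8.72
tool_pos: [0.5593, 0.2992, 0.1626]
orientation: [-1.335, 1.0, -0.996]
force: [-0.1, -0.4, 0.3]
opening: 0.0928
t 8.72 pos [0.5593 0.2992 0.1626] yaw 16.28 tilt [ 7.0e-04 -1.0e+00 -4.8e-03] F [-0.1 -0.4  0.3] op 92.8
need tool mm [-1.9 -2.5  3.4] turn y -0.0038 q [ 0.41  0.25  1.43 -0.    1.47  0.13]
(np.float64(282.1977389314076), np.float64(191.3853644952797))
```

View pics/w5.png

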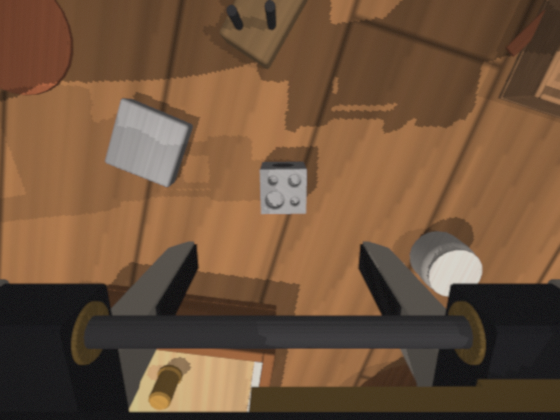

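View pics/z7.png

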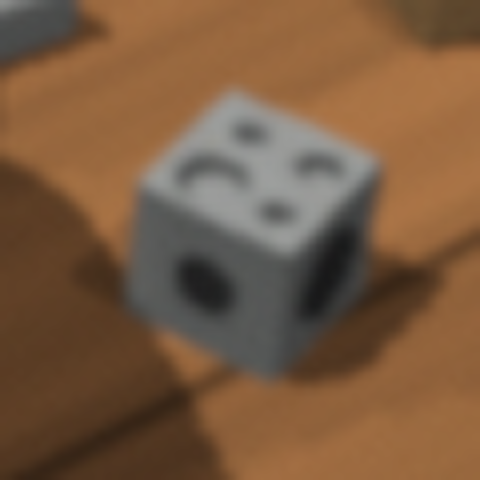

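```bash
python3 -c "
from h import *
c=load('wrist')
P=np.array([ray(c,u,v,.045) for u,v in [(261,167.5),(306,167.5),(307,213),(262,213)]]); print(P.mean(0),P)
t=load('top');s=load('scene')
for z in (.03,.045,.06,.08): print('jar',z,ray(t,232,55,z)[:2],ray(s,403,271,z)[:2])
"
```

```text
[0.56351339 0.3031215  0.045     ] [[0.53570905 0.31899167 0.045     ]
 [0.5771872  0.33117401 0.045     ]
 [0.59223549 0.28754516 0.045     ]
 [0.54892183 0.27477517 0.045     ]]
jar 0.03 [0.77273397 0.26966622] [0.75503427 0.28074031]
jar 0.045 [0.76687317 0.26783288] [0.7624557  0.26920344]
jar 0.06 [0.76101237 0.26599954] [0.76987713 0.25766657]
jar 0.08 [0.75319797 0.26355508] [0.77977237 0.24228408]
```

```bash
python3 -m inch '[[[-2.5,40,3.5,0,0,0],[0,40,0,0,0,0],[0,40,0,0,0,0],[0,20,0,0,0,0],[0,0,0,0,0,0]]]' 93 40
python3 -c "
from h import *
go([.563,.3025,.017],16.5)"
```

```text
t: 9.4
tool_pos: [0.5628, 0.303, 0.0247]
orientation: [-1.333, 0.997, -0.995]
force: [-0.1, -0.1, 0.9]
opening: 0.093
t 9.4 pos [0.5628 0.303  0.0247] yaw 16.42 tilt [ 3.0e-04 -1.0e+00 -2.3e-03] F [-0.1 -0.1  0.9] op 93.0
need tool mm [0.6 7.7 0.1] turn y -0.0015 q [ 0.41  0.38  1.53 -0.    1.23  0.13]
```

```bash
python3 -m inch '[[[0,5,0,0,0,0],[0,2.5,0,0,0,0],[0,0,0,0,0,0]]]'
python3 -m inch '[[[0,0,0,0,0,0],[0,0,0,0,0,0],[0,0,0,0,0,0],[0,0,0,0,0,0],[0,0,0,0,0,0],[0,0,0,0,0,0],[0,0,0,0,0,0],[0,0,0,0,0,0]]]' 20 40
python3 -c "
from h import *
go([.563,.3025,.017],16.5)"
```

```text
t: 9.78
tool_pos: [0.5639, 0.3041, 0.0189]
orientation: [-1.331, 0.994, -0.995]
force: [0.3, -0.2, -0.0]
opening: 0.0929
t: 10.78
tool_pos: [0.5631, 0.3038, 0.018]
orientation: [-1.332, 0.995, -0.994]
force: [-3.2, -1.7, 3.0]
opening: 0.0446
t 10.78 pos [0.5631 0.3038 0.018 ] yaw 16.51 tilt [-0.e+00 -1.e+00 -7.e-04] F [-3.2 -1.7  3. ] op 44.6
need tool mm [ 1.2  1.  -0.5] turn y 0.0001 q [0.41 0.39 1.53 0.   1.22 0.13]
```

Gripped at 44.6 mm. Lifting straight up.

```bash
python3 -m inch '[[[0,-10,0,0,0,0],[0,-25,0,0,0,0],[0,-40,0,0,0,0],[0,-40,0,0,0,0],[0,-40,0,0,0,0],[0,-20,0,0,0,0],[0,-10,0,0,0,0],[0,0,0,0,0,0]]]'
python3 -c "
from h import *
go(ch(0,-.145,.2),8);c=cam('wrist','w6.png')"
```

```text
t: 11.78
tool_pos: [0.5633, 0.3037, 0.2023]
orientation: [-1.332, 0.995, -0.994]
force: [0.1, -0.1, -5.8]
opening: 0.0443
t 11.78 pos [0.5633 0.3037 0.2023] yaw 16.5 tilt [ 1.e-04 -1.e+00 -7.e-04] F [ 0.1 -0.1 -5.8] op 44.3
need tool mm [ 510.3    2.5 -169. ] turn y 0.1483 q [ 0.41  0.24  1.37 -0.    1.54  0.13]
```

View pics/w6.png

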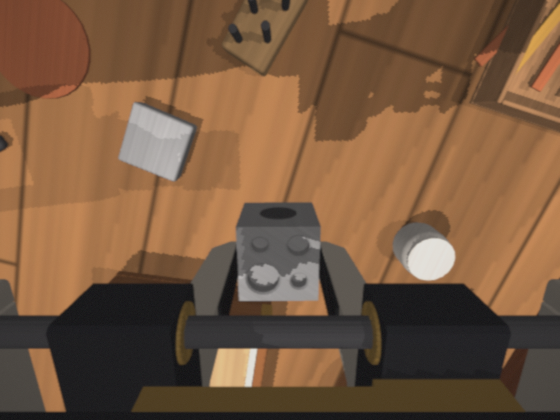

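```bash
python3 -m inch '[[[0,0,0,0,0.074,0],[0,0,0,0,0.074,0],[0,0,0,0,0,0]]]'
python3 -c "
from h import *
go(ch(0,-.145,.2),8)"
```

```text
t: 12.2
tool_pos: [0.5625, 0.3034, 0.2008]
orientation: [-1.275, 1.107, -1.104]
force: [0.1, -1.0, -4.8]
opening: 0.0442
t 12.2 pos [0.5625 0.3034 0.2008] yaw 8.05 tilt [ 8.0e-04 -1.0e+00 -3.2e-03] F [ 0.1 -1.  -4.8] op 44.2
need tool mm [529.5   1.5 -91.3] turn y 0.0008 q [0.41 0.24 1.37 0.   1.54 0.27]
```

```bash
python3 -m inch '[[[15,0,-3,0,0,0],[30,0,-5,0,0,0],[45,0,-8,0,0,0],[45,0,-8,0,0,0],[45,0,-8,0,0,0],[45,0,-8,0,0,0],[45,0,-8,0,0,0],[45,0,-8,0,0,0]]]'
python3 -m inch '[[[45,0,-8,0,0,0],[45,0,-8,0,0,0],[45,0,-8,0,0,0],[40,0,-6,0,0,0],[25,0,-4,0,0,0],[14,0,-2,0,0,0],[0,0,0,0,0,0],[0,0,0,0,0,0]]]'
python3 -c "
from h import *
go(ch(0,-.145,.028),8);c=cam('wrist','w7.png');c=cam('top','t7.png');c=cam('scene','s7.png')"
```

```text
t: 13.2
tool_pos: [0.5511, -0.0182, 0.2029]
orientation: [-1.273, 1.105, -1.105]
force: [0.7, 0.1, -5.0]
opening: 0.0443
t: 14.2
tool_pos: [0.5461, -0.2319, 0.2029]
orientation: [-1.272, 1.105, -1.104]
force: [-0.8, -0.3, -5.0]
opening: 0.0441
t 14.2 pos [ 0.5461 -0.2319  0.2029] yaw 8.08 tilt [-6.e-04 -1.e+00 -1.e-04] F [-0.8 -0.3 -5. ] op 44.1
need tool mm [  1.8 174.9  -0.2] turn y 0.0014 q [-0.49  0.11  1.51  0.    1.52 -0.63]
```

View pics/w7.png

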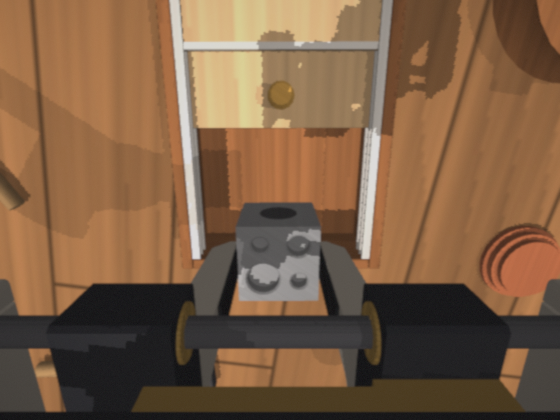

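View pics/s7.png

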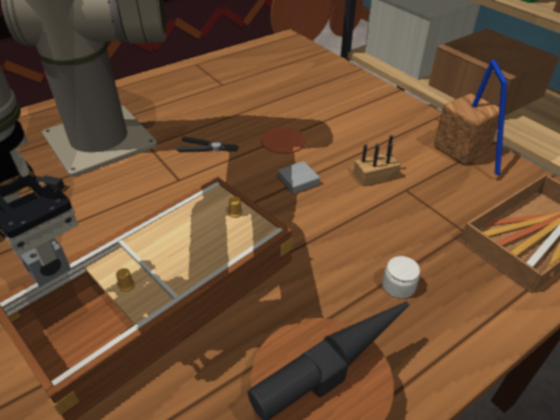

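```bash
python3 -c "
from h import *
c=load('wrist');y=np.array([-np.sin(CA),np.cos(CA)])
for v,z in ((128,.07),(94,.103),(262,.085),(46,.082)):
  p=ray(c,281,v,z); print((p[:2]-CO)@y)
for u in (199,362): p=ray(c,u,250,.085); print((p[:2]-CO)@[y[1],-y[0]])
"
python3 -m inch '[[[0,20,0,0,0,0],[0,30,0,0,0,0],[0,30,0,0,0,0],[0,30,0,0,0,0],[0,20,0,0,0,0],[0,10,0,0,0,0],[0,0,0,0,0,0]]]'
python3 -c "
from h import *
go(ch(0,-.145,.028),8);c=cam('wrist','w8.png')"
```

```text
-0.08144986741622112
-0.05141024055909482
-0.2182893008820804
-0.011031219357732212
-0.08217536128720282
0.08778462299508093
t: 15.22
tool_pos: [0.5458, -0.2326, 0.0624]
orientation: [-1.272, 1.106, -1.105]
force: [-0.4, -0.7, -6.1]
opening: 0.0445
t 15.22 pos [ 0.5458 -0.2326  0.0624] yaw 8.03 tilt [-6.e-04 -1.e+00 -9.e-04] F [-0.4 -0.7 -6.1] op 44.5
need tool mm [ 1.1 34.4  0.2] turn y 0.0005 q [-0.49  0.22  1.65 -0.    1.27 -0.63]
```

View pics/w8.png

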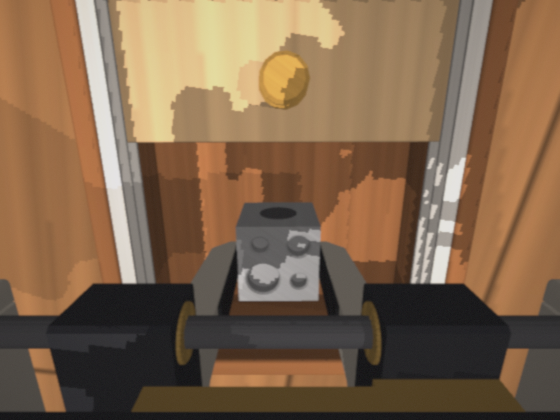

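```bash
python3 -m inch '[[[0,12,0,0,0,0],[0,10,0,0,0,0],[0,6,0,0,0,0],[0,3,0,0,0,0],[0,0,0,0,0,0],[0,0,0,0,0,0]]]'
python3 -c "
from h import *
go(ch(0,-.145,.028),8)"
```

```text
t: 16.02
tool_pos: [0.5464, -0.233, 0.0324]
orientation: [-1.272, 1.105, -1.106]
force: [-0.9, -0.1, -5.6]
opening: 0.0447
t 16.02 pos [ 0.5464 -0.233   0.0324] yaw 8.02 tilt [ 4.e-04 -1.e+00  5.e-04] F [-0.9 -0.1 -5.6] op 44.7
need tool mm [ 0.6  4.4 -0.3] turn y 0.0004 q [-0.49  0.26  1.67 -0.    1.22 -0.63]
```

```bash
python3 -m inch '[[[0,1.5,0,0,0,0],[0,1,0,0,0,0],[0,1,0,0,0,0],[0,0,0,0,0,0]]]'
python3 -m inch '[[[0,1,0,0,0,0],[0,0,0,0,0,0]]]'
```

```text
t: 16.52
tool_pos: [0.5461, -0.2327, 0.0284]
orientation: [-1.272, 1.106, -1.105]
force: [0.6, 1.0, -5.4]
opening: 0.0448
t: 16.77
tool_pos: [0.5463, -0.2329, 0.028]
orientation: [-1.272, 1.105, -1.106]
force: [-2.0, 1.6, -1.2]
opening: 0.0444
```

```bash
python3 -m inch '[[[0,0.5,0,0,0,0],[0,0,0,0,0,0]]]'
python3 -m inch '[[[0,0,0,0,0,0],[0,0,0,0,0,0],[0,0,0,0,0,0],[0,0,0,0,0,0],[0,0,0,0,0,0],[0,0,0,0,0,0]]]' 75
python3 -m inch '[[[0,-10,0,0,0,0],[0,-20,0,0,0,0],[0,-30,0,0,0,0],[0,-40,0,0,0,0],[0,-40,0,0,0,0],[0,-40,0,0,0,0],[0,0,0,0,0,0]]]'
python3 -c "
from h import *
c=cam('wrist','w9.png');c=cam('scene','s9.png');cam('top','t9.png')"
```

```text
t: 17.02
tool_pos: [0.5463, -0.2329, 0.0279]
orientation: [-1.272, 1.105, -1.106]
force: [-4.0, 2.8, 5.0]
opening: 0.0446
t: 17.77
tool_pos: [0.5462, -0.2328, 0.027]
orientation: [-1.272, 1.106, -1.105]
force: [-0.1, -0.8, -0.5]
opening: 0.0747
t: 18.65
tool_pos: [0.5487, -0.2341, 0.2139]
orientation: [-1.27, 1.097, -1.113]
force: [0.8, -0.2, 0.6]
opening: 0.0748
```

View pics/w9.png

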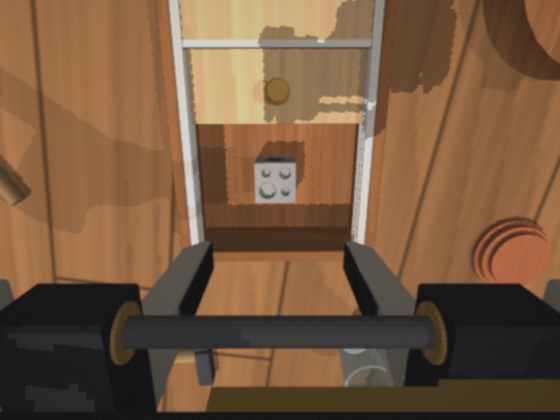

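View pics/s9.png

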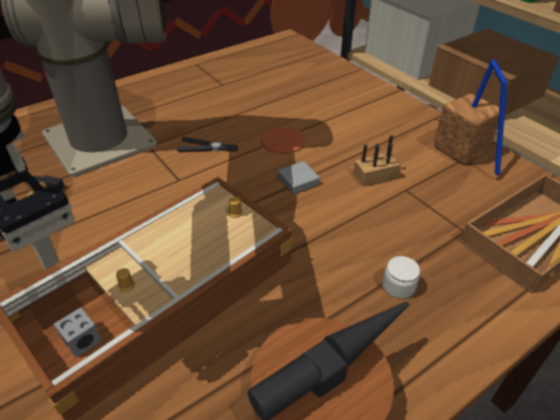

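```bash
python3 -m inch '[[[0,0,0,0,0,0],[0,0,0,0,0,0],[0,0,0,0,0,0],[0,0,0,0,0,0]]]'
python3 -c "
from h import *
y=np.array([-np.sin(CA),np.cos(CA)])
f=lambda p:((p[:2]-CO)@[y[1],-y[0]],(p[:2]-CO)@y)
c=load('wrist'); print('block',f(ray(c,276,184,.055)),'knob door',f(ray(c,277,91,.103))[1]+.182,'edge door',f(ray(c,277,124,.07))[1]+.212)
s=load('scene'); print('scene knob',f(ray(s,125,271,.103))[1]+.182,'upper',.182-f(ray(s,235,199.5,.115))[1])
t=load('top'); print('top',f(ray(t,474,182,.103))[1]+.182)
print(robot.close_job())
"
```

```text
t: 19.3
tool_pos: [0.5461, -0.2328, 0.2068]
orientation: [-1.272, 1.106, -1.105]
force: [0.8, -0.3, -0.1]
opening: 0.0749
block (np.float64(0.0014089470671278784), np.float64(-0.1472121517832514)) knob door 0.13012923490409498 edge door 0.13026919413086996
scene knob 0.13725406963650727 upper -0.0016007588150347696
top 0.1328839432192834
the job is handed in; nothing more can be done
None
```

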